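# Stand the silver-leaf corner sample on the viewing plinth

## Task

A customer wants to see the silver-leafed frame corner: pick up its tall display stand by the corner at the top and set it on the round blue plinth, with its whole foot on the plinth. It is top-heavy, so keep it upright all the way, lower it gently rather than letting it drop, and leave it standing there by itself. Leave the walnut sample's stand standing undisturbed where it is.

Things in the scene. Friction and masses are not known exactly. Their poses are not given: they have to be found in the camera images.
- silver_stand: Loose top-heavy display stand, 225 mm tall, about 0.35 kg, mostly in the head; centre of mass near z = 155 mm; tips over past about 11 degrees. Origin: centre of its foot's underside, z up. Black round foot 60 mm across, 10 mm thick; thin steel stem; on top a silver-leafed frame corner, an upright chevron in the y-z plane, apex up.
- silver_grip (a point): Where to pinch the silver corner from above: on the stand's axis 203 mm above its origin, 22 mm below the apex. Axes as the stand's. Flat faces at x = +-11 mm (22 mm thick): fingers close along x. From the apex the two legs, 28 mm wide, run down at 45 degrees to y = +-53 mm, z = 152 mm above the foot's underside.
- walnut_stand: Bystander: a loose display stand of the very same shape, size, axes and origin, but its corner is dark brown walnut. It stands on the other side of the plinth from the silver one; which is on the left varies. Leave it alone.
- plinth: Fixed round viewing plinth, 100 mm diameter, 15 mm high, flat, blue felt top, dark wood rim. Origin: centre of its underside on the bench, z up (its top is at z = 15 mm). It lies between the two stands. Other loose things nearby lie on the bench, lower than 40 mm.
Not all that is in view belongs to the job. Leave any yellow look-alike of the silver_stand alone. Of the things that look like the plinth, the smaller one is meant.

How it is judged (in metres and radians):
On the way:
1. the silver stand is picked up, held upright clear of the bench (height (world z) of silver_stand above 0.02 m and angle between silver_stand's own z axis and vertical below 0.3 rad and contact force between the fingers and silver_stand above 0.5 N), for 0.2 s.
At the end, for the whole second after the job is handed in: The silver stand stands by itself, upright and at rest on the plinth, its whole foot on it (centres within 20 mm); the walnut stand stands upright within 20 mm of where it was (horizontal distance between silver_stand and plinth below 0.02 m and height (world z) of silver_stand between 0.011 and 0.019 m and angle between each of silver_stand, walnut_stand's own z axis and vertical below 0.09 rad and linear speed of silver_stand below 0.03 m/s and distance of walnut_stand from where it was at the start of the episode below 0.02 m); the robot touches nothing.
It fails at once if the silver stand tips by more than 20 degrees (angle between silver_stand's own z axis and vertical above 0.35 rad).
It fails at once if the silver stand is let go more than 15 mm above the plinth (height (world z) of silver_stand above 0.03 m and contact force between the fingers and silver_stand below 0.02 N).
It fails at once if the walnut stand is tipped by more than 20 degrees or shifted by more than 20 mm (angle between walnut_stand's own z axis and vertical above 0.35 rad or distance of walnut_stand from where it was at the start of the episode above 0.02 m).
It also fails if it takes over 48 s, if anything falls off the work surface, if the arm or the gripper's body presses on something with over 40 N, if the wrist force passes 120 N, or if a joint passes its speed limit or range.

## Robot

A 7-joint arm with a two-finger parallel gripper is mounted at the origin on the work surface. World frame = base frame: x ahead of the robot, y to its left, z up, the work surface at z = 0. Lengths are in mm, angles in rad, forces in N, time in s.
With the tool pointing down it reaches from about 400 to 850 mm from the base axis. Payload 10.4 kg.
Tool frame: the origin (TCP) lies at the very end of the fingers, on their centre line; the grasp point (between the pads) lies r.tcp_to_grasp behind it (r.tcp_to_grasp is the distance from the TCP to the grasp point, in mm); z points along the fingers, y is the line along which they close (so a half turn about z gives the same grasp; the last joint's range is limited). The gripper opens to 85 mm and grips with 20 to 120 N. Pads are 22 mm wide; open, the fingers measure 114 mm over their backs; the gripper's body (76 mm by 85 mm) begins 54 mm behind the grasp point. The pads swing forward as they close: fully open they stand 13 mm farther back than shut.
Start: joints at [-1.262, 0.332, -0.065, 1.46, 0.022, 1.35, -0.088], TCP at [203.578, 590.937, 231.338] pointing down, gripper open.
Joint ranges: [-2.6, 2.6], [-0.5, 2.12], [-1.47, 1.34], [0.16, 2.42], [-1.27, 4.41], [0.06, 2.06], [-2.6, 2.6]. Speed limits (rad/s): [2.22, 2.22, 2.79, 2.79, 3.14, 3.14, 3.14].

## Interface

Orientations are given as a unit quaternion [w, x, y, z].
In Python, from plant import observe, eyes, ticket, r gives the robot as it stands.
- The arm moves only by the tool step_arm, never from a script. Its arguments are lists of equal length, an entry for each row: "grip": the gripper's target within -1 to 1 (shut at 1, half-way at 0, fully open at -1); "slide": the shift along the world's x, y, z normalised to -1 to 1, where 1 is 250 mm, a list of three; "dr": the turn, a rotation vector about the world's x, y, z normalised to -1 to 1, where 1 is pi rad, a list of three. In form: {"grip": [grip, ...], "slide": [[dx, dy, dz], ...], "dr": [[ax, ay, az], ...]}. A call has exactly 10 rows; each row shifts and turns the commanded pose from where the row before left it; what a row does not reach is not made up. A row lasts 1/12 s, in which the tool goes at most 41.7 mm and 7.16 degrees, less where a joint would pass 70% of its speed; a pose out of reach is approached as far as the arm can. A call with a number of a shift or a turn outside -1 to 1 is refused whole. A call with a gripper value outside its range is refused whole. The fingers move at their own pace and stop on an object; the grip force is fixed at half the most. Time passes only in rows, so rows that do not move let the fingers close, or fill a call up. It gives the time, the measured TCP pose, the force, the opening and the grip force at its end, in the units of the state.
- observe(): the state, without advancing time (a new reading comes with each control period).
- eyes.grab_frame(name): name is "scene" or "top" or "wrist"; returns the picture (420x560x3 uint8, red, green, blue); there is no depth.
- eyes.camera_info(name): a dict with "fovy" (degrees; the focal length in pixels is half the picture's height over the tangent of half this angle, whatever the lens; pixels are square), "cx", "cy" (the principal point, pixels), "k1" (the pictures are not rectified: a ray, as slopes to the right and down, at radius r is drawn at 1 + k1 r^2 times it, then the intrinsics apply), "origin" and "attitude" of the camera in the world; the wrist camera has in their place "mount" (4x4, takes a point from camera to tool coordinates, whose origin is the TCP and whose axes are the flange's). Camera axes: x right, y up, looking along -z (the intrinsics and any distortion apply to the point x, -y, -z); pixel columns grow to the right and rows downward; lengths in mm; the calibration is good to about 2 mm. A picture is of the moment at which its call begins: read the wrist's pose just before it. camera_info takes no time and is no camera call.
- ticket.hand_in(): hands the job in; it is judged then, once.
The state is a dict: "clock": time; "joint_positions": joint angles; "qvel": joint speeds; "joint_efforts": joint torques, N m; "position": TCP position; "tcp_rot": TCP orientation; "contact_force": force on the tool from outside, world axes, zero at the start; "torque": the same for the moment, N m; "gripper_width": finger opening in mm; "gripper_force": force on a finger pad.
Only numpy, scipy, OpenCV 4.12 (cv2) and the standard library are available. Lean on these libraries where they do the work, as an engineer would, in place of code of your own. Each camera call takes 0.05 s, during which the arm holds its last target. There are 200 camera calls.

## Working session

There is one attempt and no reset: what is moved stays moved. The work goes in short steps, Python scripts to look and compute and a tool call to move; the robot and the scene stay as the last step left them, time stands still between calls to the robot, and variables do not carry over. Pictures are saved under pics/ and viewed, at most 10 in all, crops included, and the job is handed in when it is done.

Besides the shell and the picture viewer there is one more tool, called as name(argument=value, ...) on one line, values as JSON. step_arm: Moves the arm, as the interface text tells. Scaled input: -1 to 1 covers 250 mm each way for a shift and pi rad each way for a turn. Its arguments: {"type":"object","properties":{"grip":{"type":"array","items":{"type":"number"}},"slide":{"type":"array","items":{"type":"array","items":{"type":"number","minimum":-1,"maximum":1}}},"dr":{"type":"array","items":{"type":"array","items":{"type":"number","minimum":-1,"maximum":1}}}},"required":["grip","slide","dr"]}

```bash
mkdir -p pics
python3 - <<'E'
from plant import observe, eyes, ticket, r
import cv2
o=observe(); print({k:o[k] for k in('clock','position','tcp_rot','gripper_width')}, r.tcp_to_grasp)
for n in('scene','top','wrist'):
    print(n,eyes.camera_info(n))
    cv2.imwrite(f'pics/{n}0.png',cv2.cvtColor(eyes.grab_frame(n),cv2.COLOR_RGB2BGR))
E
```

```text
{'clock': 0.0, 'position': array([203.47085894, 590.53634439, 230.5201503 ]), 'tcp_rot': array([-8.72962417e-05,  1.65126961e-01,  9.86272047e-01, -7.26482494e-04]), 'gripper_width': 85.53729083589752} 18.700000000000003
scene {'fovy': 55.141599015965035, 'cx': 282.22972905839384, 'cy': 201.9752094433389, 'k1': 0.038462041957722876, 'origin': array([1028.64277392, -497.61225652,  746.69057245]), 'attitude': array([0.83534734, 0.39530067, 0.16201067, 0.34595484])}
top {'fovy': 46.054161408353934, 'cx': 285.1326560536121, 'cy': 212.3558303994755, 'k1': 0.011323233863132871, 'origin': array([ 262.10942135,   19.62908181, 1409.48063683]), 'attitude': array([-0.69840932, -0.07428446,  0.07379838,  0.7079972 ])}
wrist {'fovy': 68.8525830523128, 'cx': 275.0486685050536, 'cy': 204.510863652528, 'k1': 0.01502812857516561, 'mount': array([[-1.19029205e-03,  9.47476318e-01,  3.19823717e-01,
         8.27161046e+01],
       [ 9.99999160e-01,  1.29166762e-03, -1.04849738e-04,
        -5.38147963e-01],
       [-5.12448584e-04,  3.19823323e-01, -9.47477060e-01,
        -1.40695429e+02],
       [ 0.00000000e+00,  0.00000000e+00,  0.00000000e+00,
         1.00000000e+00]])}
```

View pics/scene0.png

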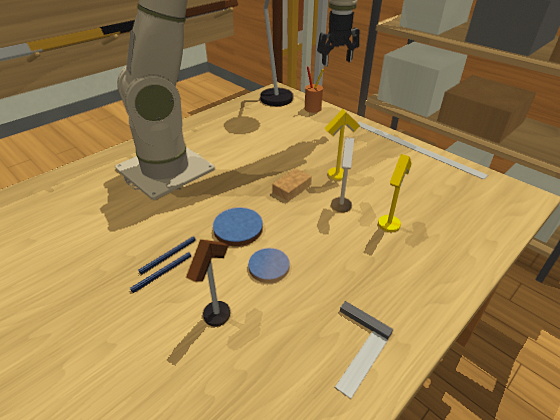

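View pics/top0.png

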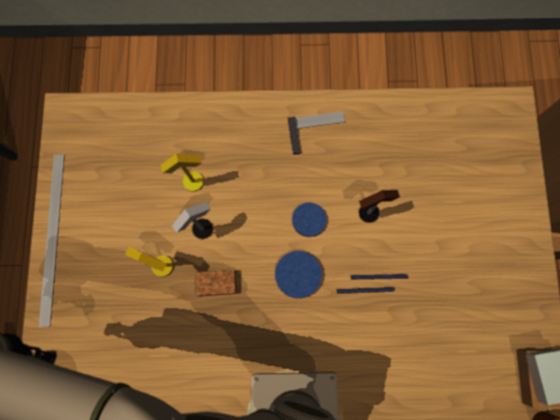

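Scene: silver head at (347,152), foot at (341,205), with yellow stands on either side; walnut foot (216,313); small plinth (269,264). Top view: silver foot (203,229), head (191,217), small plinth (310,219), walnut foot (369,213).

```bash
cat > h.py <<'E'
import numpy as np, cv2
from scipy.spatial.transform import Rotation as R
from plant import observe, eyes
def Rq(q): return R.from_quat(np.roll(q,-1))
def cam(n,o=None):
    c=eyes.camera_info(n)
    if n=='wrist':
        M=np.array(c['mount']);T=Rq(o['tcp_rot']).as_matrix()
        return c,T@M[:3,:3],T@M[:3,3]+o['position']
    return c,Rq(c['attitude']).as_matrix(),np.array(c['origin'])
def rays(n,px,o=None):
    c,A,p=cam(n,o); f=210/np.tan(np.radians(c['fovy']/2))
    K=np.array([[f,0,c['cx']],[0,f,c['cy']],[0,0,1]])
    u=cv2.undistortPoints(np.float64(px).reshape(-1,1,2),K,np.array([c['k1'],0,0,0,0.]))[:,0]
    return p,np.c_[u[:,0],-u[:,1],-np.ones(len(u))]@A.T
def plane(n,px,z,o=None):
    p,d=rays(n,px,o); return (p+d*((z-p[2])/d[:,2])[:,None])[:,:2]
def blobs(mask,box,amin=40):
    m=np.zeros_like(mask);x0,y0,x1,y1=box;m[y0:y1,x0:x1]=mask[y0:y1,x0:x1]
    return [c for c in cv2.findContours(m,cv2.RETR_EXTERNAL,cv2.CHAIN_APPROX_NONE)[0] if cv2.contourArea(c)>amin]
def hsv(im): return cv2.cvtColor(im,cv2.COLOR_BGR2HSV)
def fit(n,c,z,o=None):
    P=plane(n,c[:,0],z,o).astype(np.float32); (x,y),rr=cv2.minEnclosingCircle(P)
    return np.round(cv2.fitEllipse(P)[0],1),np.round(cv2.fitEllipse(P)[1],1)
E
python3 - <<'E'
from h import *
for n,boxes in(('top',dict(foot=(190,215,218,243),plinth=(285,195,335,242),walnut=(355,200,385,225))),('scene',dict(foot=(325,193,358,215),plinth=(243,243,295,285),walnut=(198,298,236,330)))):
    im=cv2.imread(f'pics/{n}0.png');H=hsv(im);h,s,v=cv2.split(H)
    dark=((v<60)*255).astype(np.uint8); blue=((h>95)&(h<130)&(s>70)&(v>50)).astype(np.uint8)*255
    for k,b in boxes.items():
        for c in blobs(blue if k=='plinth' else dark,b):
            print(n,k,cv2.contourArea(c),cv2.boundingRect(c),*fit(n,c,15 if k=='plinth' else 10))
    b=(168,198,215,236) if n=='top' else (338,132,360,178)
    for c in blobs(((s<60)&(v>90)).astype(np.uint8)*255,b):
        q=cv2.boxPoints(cv2.minAreaRect(c)); print(n,'silver',cv2.contourArea(c),q.round(1).tolist())
a=cv2.resize(cv2.imread('pics/top0.png')[195:255,155:235],None,fx=5,fy=5,interpolation=2)
b=cv2.resize(cv2.imread('pics/scene0.png')[125:225,320:370],None,fx=5,fy=5,interpolation=2)
z=np.zeros((500,650,3),np.uint8);z[:300,:400]=a;z[:500,400:]=b;cv2.imwrite('pics/c1.png',z)
E
```

```text
top foot 285.5 (190, 215, 23, 23) [521.1 260.3] [51.2 70.1]
top plinth 807.5 (293, 203, 33, 33) [538.4 -49.9] [92.7 93.8]
top walnut 265.5 (359, 200, 26, 22) [ 560.9 -230.1] [46.4 83.5]
top silver 293.5 [[169.1999969482422, 221.39999389648438], [201.8000030517578, 197.8000030517578], [209.1999969482422, 208.10000610351562], [176.6999969482422, 231.6999969482422]]
scene plinth 374.5 (249, 249, 26, 29) [522.5 -64.5] [46.5 99.6]
scene walnut 403.5 (203, 301, 27, 26) [ 563.7 -229.3] [55.  59.4]
scene silver 233.5 [[341.5, 166.89999389648438], [344.79998779296875, 137.10000610351562], [353.79998779296875, 138.10000610351562], [350.5, 167.89999389648438]]
```

View pics/c1.png

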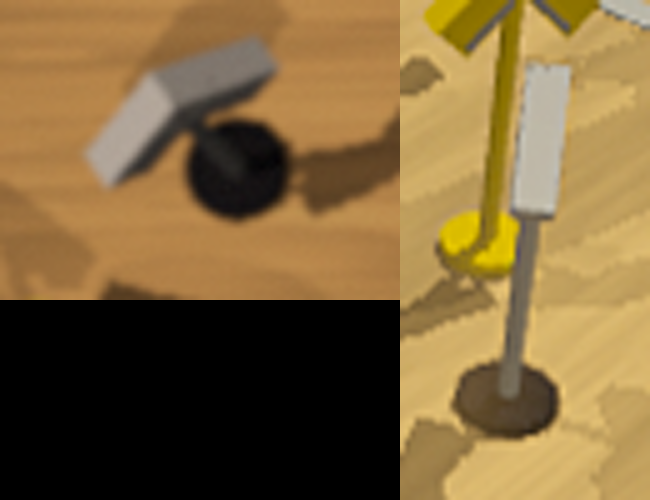

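Run:
```python
from h import *
o=np.array([155,195])-.4
f=plane('top',[np.array([239,169])/5+o],10)
ap=plane('top',[np.array([[152,72],[180,107]])[i]/5+o for i in(0,1)],225)
tip=plane('top',[np.array(q)/5+o for q in((97,171),(269,52))],172)
print('foot',f,'apex',ap,ap.mean(0),'tips',tip,tip.mean(0),np.linalg.norm(tip[0]-tip[1]))
d=tip[0]-tip[1];print('yaw of y axis',np.degrees(np.arctan2(d[1],d[0])))
d=ap[0]-ap[1];print('x axis dir',np.degrees(np.arctan2(d[1],d[0])))
s=np.array([320,125])-.4
print('scene foot',plane('scene',[np.array([506,400])*[1,1]/5+s-[80,0]],10))
print('plinth top rim',plane('scene',[[269,263]],15))
print('yellow feet',plane('top',[[193,181],[162,266]],10))
print('tool y', Rq(observe()['tcp_rot']).as_matrix()[:,1])
```

```text
foot [[516.23470613 257.14253265]] apex [[526.15902265 264.38468746]
 [508.42056947 250.18280406]] [517.28979606 257.28374576] tips [[486.79069993 301.79901086]
 [547.66893927 215.55136492]] [517.2298196  258.67518789] 105.56901275795235
yaw of y axis 125.21650580132162
x axis dir 38.68170444426736
scene foot [[523.9172228  248.91880299]]
plinth top rim [[542.98828933 -52.86893798]]
yellow feet [[657.96397011 287.74937673]
 [409.75447916 369.05803924]]
tool y [ 0.32573836  0.94545932 -0.00109662]
```

step_arm(grip=[-1,-1,-1,-1,-1,-1,-1,-1,-1,-1], slide=[[0,0,0.15],[0,0,0.15],[0.1,-0.1,0.03],[0.1,-0.1,0.03],[0.1,-0.1,0.03],[0.1,-0.1,0],[0.1,-0.1,0],[0.1,-0.1,0],[0.1,-0.1,0],[0.1,-0.1,0]], dr=[[0,0,0],[0,0,0],[0,0,-0.033],[0,0,-0.033],[0,0,-0.033],[0,0,-0.033],[0,0,-0.033],[0,0,-0.033],[0,0,0],[0,0,0]])

```text
clock: 0.98
position: [404.5, 389.4, 328.7]
tcp_rot: [-0.0, 0.459, 0.888, -0.0]
contact_force: [1.1, 0.5, 1.4]
gripper_width: 85.3
gripper_force: 0.0
```

step_arm(grip=[-1,-1,-1,-1,-1,-1,-1,-1,-1,-1], slide=[[0.09,-0.1,0],[0.09,-0.1,0],[0.09,-0.1,0],[0.09,-0.1,0],[0.09,-0.1,0],[0,-0.03,0],[0,0,0],[0,0,0],[0,0,0],[0,0,0]], dr=[[0,0,0],[0,0,0],[0,0,0],[0,0,0],[0,0,0],[0,0,0],[0,0,0],[0,0,0],[0,0,0],[0,0,0]])

```text
clock: 1.82
position: [515.2, 260.1, 328.7]
tcp_rot: [-0.0, 0.458, 0.889, 0.0]
contact_force: [-0.1, 0.5, -0.6]
gripper_width: 85.1
gripper_force: 0.0
```

Run:
```python
from h import *
o=observe();print(o['position'],o['tcp_rot'])
cv2.imwrite('pics/w1.png',cv2.cvtColor(eyes.grab_frame('wrist'),cv2.COLOR_RGB2BGR))
np.save('w1.npy',np.r_[o['position'],o['tcp_rot']])
```

```text
[515.1569435  260.14134179 328.74342058] [-2.41547876e-04  4.57820373e-01  8.89044671e-01  1.41857422e-04]
```

View pics/w1.png

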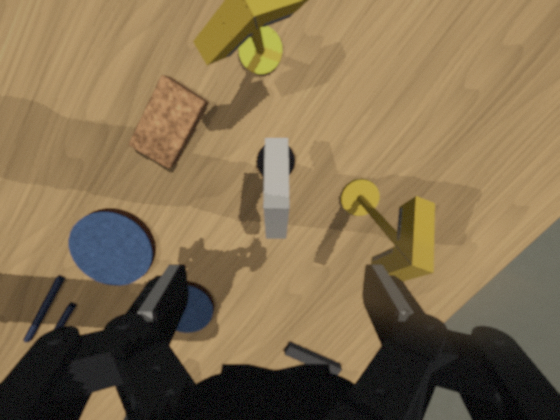

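Wrist view: silver head spans about (264–288, 139–238), dark foot behind it at (275,160), small plinth partly seen at (195,308).

Run:
```python
from h import *
w=np.load('w1.npy');o=dict(position=w[:3],tcp_rot=w[3:])
im=cv2.imread('pics/w1.png');h,s,v=cv2.split(hsv(im))
c=max(blobs(((s<50)&(v>90)).astype(np.uint8)*255,(240,120,310,255)),key=cv2.contourArea)
p=c[:,0];x0,y0,W,H=cv2.boundingRect(c);print(x0,y0,W,H,cv2.boxPoints(cv2.minAreaRect(c)).round(1).tolist())
for y in range(y0,y0+H,6):
    xs=p[abs(p[:,1]-y)<1][:,0];print(y,xs.min(),xs.max(),v[y,276],end=' | ')
print(); print('cam',cam('wrist',o)[2])
print('tips z172',plane('wrist',[[276,y0],[276,y0+H]],172,o),'tip z152',plane('wrist',[[276,y0+H]],152,o))
for c in blobs(((v<45)).astype(np.uint8)*255,(250,135,305,185)): print('foot',cv2.boundingRect(c),*fit('wrist',c,10,o))
print('foot est',plane('wrist',[[275.5,160]],10,o))
```

```text
263 138 27 100 [[263.0, 138.0], [289.0, 138.0], [289.0, 237.0], [263.0, 237.0]]
138 266 286 180 | 144 265 287 182 | 150 264 288 179 | 156 264 288 180 | 162 264 289 181 | 168 263 289 180 | 174 263 288 180 | 180 264 288 181 | 186 263 288 182 | 192 264 288 183 | 198 264 288 165 | 204 264 288 165 | 210 264 288 125 | 216 265 287 123 | 222 265 286 126 | 228 266 285 126 | 234 266 285 129 | 
cam [466.89409259 326.7784551  469.48576103]
tips z172 [[486.92362658 300.27198597]
 [547.62083204 215.16409399]] tip z152 [[553.04809949 207.66024837]]
foot (258, 150, 5, 22) [498.5 243.9] [ 6.5 31.3]
foot est [[516.13871899 258.868943  ]]
```

step_arm(grip=[-1,-1,-1,-1,-1,-1,-1,0,0.2,0.2], slide=[[0.008,-0.008,0],[0,0,-0.1],[0,0,-0.1],[0,0,-0.1],[0,0,-0.1],[0,0,-0.1],[0,0,-0.08],[0,0,0],[0,0,0],[0,0,0]], dr=[[0,0,0],[0,0,0],[0,0,0],[0,0,0],[0,0,0],[0,0,0],[0,0,0],[0,0,0],[0,0,0],[0,0,0]])

```text
clock: 2.7
position: [518.7, 256.9, 185.4]
tcp_rot: [0.0, 0.459, 0.888, 0.001]
contact_force: [0.2, 0.0, 0.6]
gripper_width: 51.2
gripper_force: 0.0
```

Run:
```python
from h import *
o=observe();print(o['position'],o['contact_force'],o['gripper_width'])
a=[cv2.cvtColor(eyes.grab_frame(n),cv2.COLOR_RGB2BGR) for n in('wrist','scene')]
cv2.imwrite('pics/w2.png',np.hstack([cv2.resize(a[0][100:420,130:430],(400,427)),cv2.resize(a[1][80:240,270:420],(400,427))]))
```

```text
[518.68399262 256.90493184 185.37660706] [0.23242456 0.02360481 0.63972436] 51.20333514815296
```

View pics/w2.png

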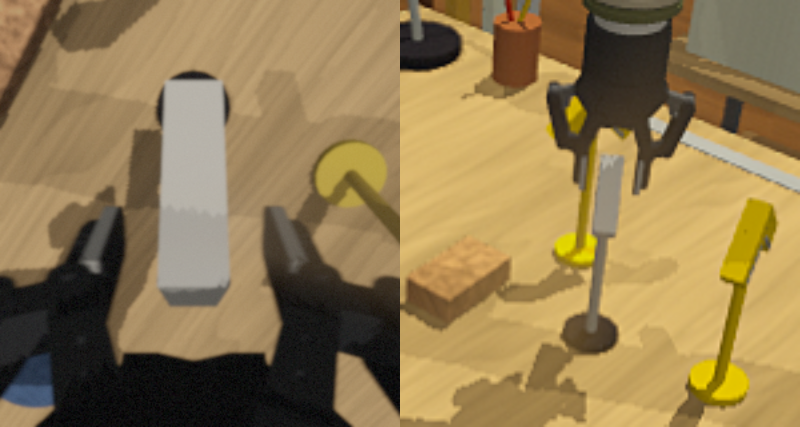

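The head sits centred between the fingers (column 195 of the crop, fingers at 123 and 265). Closing.

step_arm(grip=[0.3,0.35,0.4,0.45,0.6,1,1,1,1,1], slide=[[0,0,0],[0,0,0],[0,0,0],[0,0,0],[0,0,0],[0,0,0],[0,0,0],[0,0,0],[0,0,0],[0,0,0]], dr=[[0,0,0],[0,0,0],[0,0,0],[0,0,0],[0,0,0],[0,0,0],[0,0,0],[0,0,0],[0,0,0],[0,0,0]])

```text
clock: 3.63
position: [518.4, 256.6, 184.2]
tcp_rot: [0.0, 0.459, 0.888, 0.0]
contact_force: [0.7, 0.3, 5.0]
gripper_width: 21.1
gripper_force: 59.8
```

step_arm(grip=[1,1,1,1,1,1,1,1,1,1], slide=[[0,0,0.01],[0,0,0.02],[0,0,0.03],[0,0,0.03],[0,0,0.03],[0,0,0.03],[0,0,0.03],[0,0,0.02],[0,0,0.01],[0,0,0]], dr=[[0,0,0],[0,0,0],[0,0,0],[0,0,0],[0,0,0],[0,0,0],[0,0,0],[0,0,0],[0,0,0],[0,0,0]])

```text
clock: 4.47
position: [518.3, 256.5, 237.0]
tcp_rot: [0.0, 0.459, 0.888, 0.0]
contact_force: [-0.8, 0.2, -4.2]
gripper_width: 21.2
gripper_force: 58.9
```

Run:
```python
from h import *
o=observe();print(o['position'],o['contact_force'],o['gripper_width'],o['gripper_force'])
a=[cv2.cvtColor(eyes.grab_frame(n),cv2.COLOR_RGB2BGR) for n in('wrist','scene')]
cv2.imwrite('pics/w3f.png',a[0]);cv2.imwrite('pics/s3f.png',a[1])
cv2.imwrite('pics/w3.png',np.hstack([cv2.resize(a[0],(480,360)),cv2.resize(a[1][60:240,270:420],(300,360))]))
```

```text
[518.33598193 256.52615242 237.04140963] [-0.81560653  0.18907415 -4.22955497] 21.20648654000771 58.90649546592613
```

View pics/w3.png

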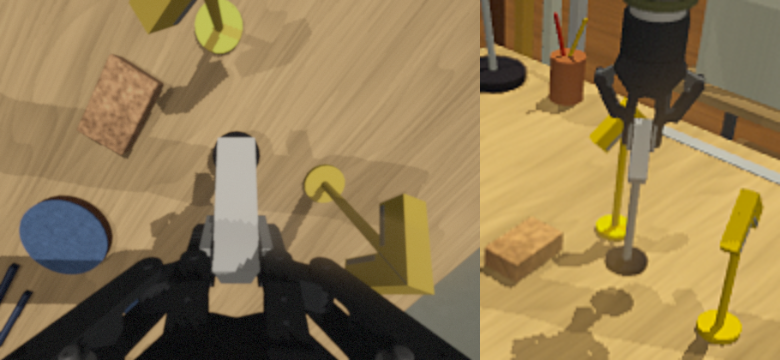

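Held upright, foot about 52 mm above the bench. Carrying over smoothly.

step_arm(grip=[1,1,1,1,1,1,1,1,1,1], slide=[[0.003,-0.015,0],[0.003,-0.03,0],[0.003,-0.045,0],[0.003,-0.05,0],[0.003,-0.05,0],[0.003,-0.05,0],[0.003,-0.05,0],[0.003,-0.05,0],[0.003,-0.05,0],[0.003,-0.05,0]], dr=[[0,0,0],[0,0,0],[0,0,0],[0,0,0],[0,0,0],[0,0,0],[0,0,0],[0,0,0],[0,0,0],[0,0,0]])

```text
clock: 5.4
position: [525.6, 145.0, 236.4]
tcp_rot: [0.0, 0.459, 0.888, 0.0]
contact_force: [0.6, 0.1, -3.3]
gripper_width: 21.2
gripper_force: 58.8
```

step_arm(grip=[1,1,1,1,1,1,1,1,1,1], slide=[[0.003,-0.05,0],[0.003,-0.05,0],[0.003,-0.05,0],[0.003,-0.05,0],[0.003,-0.05,0],[0.003,-0.05,0],[0.003,-0.05,0],[0.003,-0.05,0],[0.003,-0.05,0],[0.003,-0.05,0]], dr=[[0,0,0],[0,0,0],[0,0,0],[0,0,0],[0,0,0],[0,0,0],[0,0,0],[0,0,0],[0,0,0],[0,0,0]])

```text
clock: 6.23
position: [533.1, 20.2, 236.3]
tcp_rot: [-0.0, 0.459, 0.888, 0.0]
contact_force: [1.7, 1.0, -3.9]
gripper_width: 21.5
gripper_force: 58.8
```

step_arm(grip=[1,1,1,1,1,1,1,1,1,1], slide=[[0.004,-0.05,0],[0.004,-0.05,0],[0.004,-0.05,0],[0.004,-0.05,0],[0.004,-0.04,0],[0.004,-0.025,0],[0,-0.015,0],[0,-0.008,0],[0,0,0],[0,0,0]], dr=[[0,0,0],[0,0,0],[0,0,0],[0,0,0],[0,0,0],[0,0,0],[0,0,0],[0,0,0],[0,0,0],[0,0,0]])

```text
clock: 7.07
position: [539.1, -50.0, 236.3]
tcp_rot: [-0.0, 0.459, 0.889, 0.0]
contact_force: [-1.4, 0.1, -3.6]
gripper_width: 21.0
gripper_force: 58.9
```

Run:
```python
from h import *
o=observe();print(o['clock'],o['position'],o['tcp_rot'],o['contact_force'],o['gripper_width'],o['gripper_force'])
F={n:cv2.cvtColor(eyes.grab_frame(n),cv2.COLOR_RGB2BGR) for n in('wrist','scene','top')}
im=cv2.imread('pics/scene0.png');h,s,v=cv2.split(hsv(im))
m=cv2.morphologyEx(((h>95)&(h<140)&(s>35)).astype(np.uint8)*255,cv2.MORPH_CLOSE,np.ones((3,3)))
for c in blobs(m,(243,243,295,285),200): print('scene plinth',cv2.boundingRect(c),*fit('scene',c,15))
for n in F: cv2.imwrite(f'pics/{n}4f.png',F[n])
cv2.imwrite('pics/c4.png',np.hstack([cv2.resize(F['wrist'],(480,360)),cv2.resize(F['scene'][170:350,180:330],(300,360))]))
```

```text
7.0667 [539.07928331 -49.9851749  236.28870545] [-9.82518112e-05  4.58710294e-01  8.88585866e-01  1.20524431e-04] [-1.37276931  0.10900558 -3.62879943] 21.04572130857804 58.857041401206516
scene plinth (249, 249, 40, 30) [541.3 -53.8] [94.6 96.2]
```

View pics/c4.png

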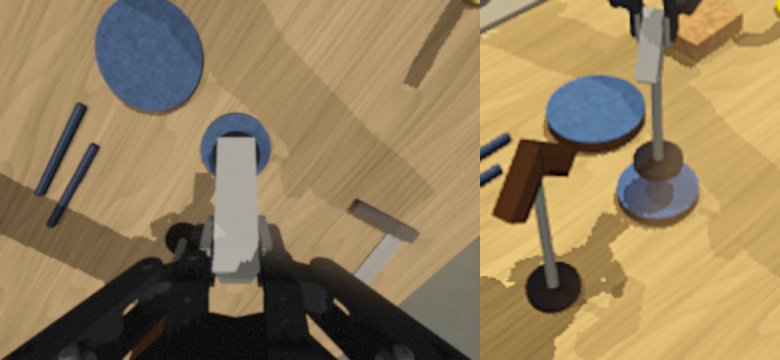

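The foot hangs centred over the small plinth (right crop: foot (657,160), plinth (657,190)). Lowering.

step_arm(grip=[1,1,1,1,1,1,1,1,1,1], slide=[[0.004,-0.006,-0.01],[0,0,-0.02],[0,0,-0.02],[0,0,-0.02],[0,0,-0.02],[0,0,-0.015],[0,0,-0.01],[0,0,-0.008],[0,0,-0.005],[0,0,-0.004]], dr=[[0,0,0],[0,0,0],[0,0,0],[0,0,0],[0,0,0],[0,0,0],[0,0,0],[0,0,0],[0,0,0],[0,0,0]])

```text
clock: 8.05
position: [540.1, -52.1, 203.3]
tcp_rot: [0.0, 0.459, 0.888, 0.0]
contact_force: [-0.7, 0.3, -3.7]
gripper_width: 21.1
gripper_force: 59.0
```

step_arm(grip=[1,1,1,1,1,1,1,1,1,1], slide=[[0,0,-0.002],[0,0,-0.002],[0,0,-0.002],[0,0,-0.002],[0,0,-0.002],[0,0,-0.002],[0,0,-0.002],[0,0,0],[0,0,0],[0,0,0]], dr=[[0,0,0],[0,0,0],[0,0,0],[0,0,0],[0,0,0],[0,0,0],[0,0,0],[0,0,0],[0,0,0],[0,0,0]])

```text
clock: 8.88
position: [540.1, -52.1, 199.9]
tcp_rot: [0.0, 0.459, 0.888, 0.0]
contact_force: [-0.8, 0.8, -4.0]
gripper_width: 21.4
gripper_force: 59.0
```

Not yet in contact; down in half-millimetre steps.

step_arm(grip=[1,1,1,1,1,1,1,1,1,1], slide=[[0,0,-0.001],[0,0,-0.001],[0,0,-0.001],[0,0,-0.001],[0,0,0],[0,0,0],[0,0,0],[0,0,0],[0,0,0],[0,0,0]], dr=[[0,0,0],[0,0,0],[0,0,0],[0,0,0],[0,0,0],[0,0,0],[0,0,0],[0,0,0],[0,0,0],[0,0,0]])

```text
clock: 9.72
position: [540.3, -52.0, 199.2]
tcp_rot: [0.0, 0.459, 0.888, 0.0]
contact_force: [0.1, -0.4, 4.6]
gripper_width: 21.2
gripper_force: 60.0
```

Contact made (about 8 N onto the plinth). Releasing gently.

step_arm(grip=[0.45,0.4,0.35,0.3,0.2,0,-0.3,-0.3,-0.3,-0.3], slide=[[0,0,0],[0,0,0],[0,0,0],[0,0,0],[0,0,0],[0,0,0],[0,0,0],[0,0,0],[0,0,0],[0,0,0]], dr=[[0,0,0],[0,0,0],[0,0,0],[0,0,0],[0,0,0],[0,0,0],[0,0,0],[0,0,0],[0,0,0],[0,0,0]])

```text
clock: 10.55
position: [540.1, -52.1, 198.8]
tcp_rot: [0.0, 0.459, 0.888, 0.0]
contact_force: [0.4, -0.1, 0.9]
gripper_width: 54.8
gripper_force: 0.0
```

Run:
```python
from h import *
o=observe();print(o['position'],o['contact_force'],o['gripper_width'],o['gripper_force'])
F={n:cv2.cvtColor(eyes.grab_frame(n),cv2.COLOR_RGB2BGR) for n in('wrist','scene')}
cv2.imwrite('pics/c5.png',np.hstack([cv2.resize(F['wrist'],(480,360)),cv2.resize(F['scene'][170:350,180:330],(300,360))]))
```

```text
[540.08718702 -52.07496274 198.84729133] [ 0.37762712 -0.11294303  0.86640483] 54.77470605597489 0.0
```

View pics/c5.png

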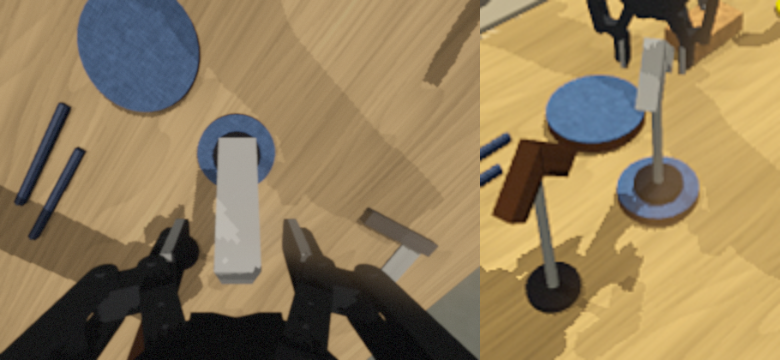

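The stand is upright, foot (657,185) inside the plinth rim, fingers clear on both sides. Retreating upward, opening fully.

step_arm(grip=[-0.6,-0.6,-0.6,-0.6,-0.6,-0.6,-0.6,-0.6,-0.6,-0.6], slide=[[0,0,0],[0,0,0],[0,0,0.03],[0,0,0.06],[0,0,0.08],[0,0,0.08],[0,0,0.08],[0,0,0.08],[0,0,0.08],[0,0,0]], dr=[[0,0,0],[0,0,0],[0,0,0],[0,0,0],[0,0,0],[0,0,0],[0,0,0],[0,0,0],[0,0,0],[0,0,0]])

```text
clock: 11.48
position: [541.4, -52.3, 325.9]
tcp_rot: [0.002, 0.459, 0.888, 0.002]
contact_force: [0.9, 0.5, 0.6]
gripper_width: 68.0
gripper_force: 0.0
```

step_arm(grip=[-0.6,-0.6,-0.6,-0.6,-0.6,-0.6,-0.6,-0.6,-0.6,-0.6], slide=[[0,0,0],[0,0,0],[0,0,0],[0,0,0],[0,0,0],[0,0,0],[0,0,0],[0,0,0],[0,0,0],[0,0,0]], dr=[[0,0,0],[0,0,0],[0,0,0],[0,0,0],[0,0,0],[0,0,0],[0,0,0],[0,0,0],[0,0,0],[0,0,0]])

```text
clock: 12.32
position: [540.1, -52.0, 321.3]
tcp_rot: [0.0, 0.459, 0.888, 0.0]
contact_force: [-0.6, -0.2, -0.6]
gripper_width: 68.5
gripper_force: 0.0
```

Run:
```python
from h import *
o=observe();print(o['clock'],o['position'],o['contact_force'],o['gripper_width'])
F=cv2.cvtColor(eyes.grab_frame('scene'),cv2.COLOR_RGB2BGR)
cv2.imwrite('pics/c6.png',cv2.resize(F[170:350,180:330],(500,600)))
```

```text
12.3167 [540.08318472 -52.04435454 321.33435053] [-0.60414233 -0.20911199 -0.63685973] 68.48734355825188
```

View pics/c6.png

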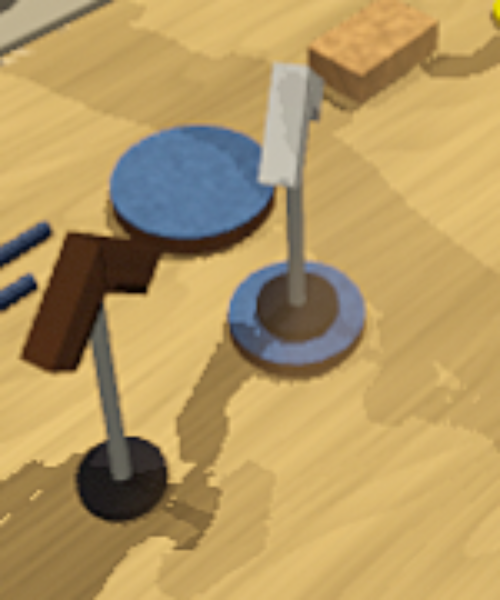

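The silver stand stands centred on the small plinth (foot at (298,305) in the crop), the gripper is out of view above, and the walnut stand (122,478) has not moved.

```bash
python3 -c "
from plant import ticket
print(ticket.hand_in())"
```

```text
the job is handed in; nothing more can be done
None
```

The silver stand is upright by itself and centred on the small blue plinth, the walnut stand was not disturbed, and I handed the job in at about 12 s of the 48 s allowed; the hand-in gave no verdict.

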